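# Third hand at the heel-cap gluing jig

## Task

Be my third hand at the heel-cap gluing jig: slide the side stop along its track until the face that the block will touch lies on the pencil line, then lay the long mahogany heel block flat on the bed with its long side against the stop and one end square on the little ebony heel cap, and push it in, gently and steadily, until the sprung bar has gone back about half of its 10 mm travel (some 14 newtons), never to the end of its travel. Finish while you are still holding the block pressed in like that, so that I can put the clamps on; leave the other things on the bench where they are.

Things in the scene. Friction and masses are not known exactly. Their poses are not given: they have to be found in the camera images.
- heel_block_centre (a point): centre of the loose mahogany heel block: a plain reddish-brown wooden bar 44 mm wide (its x), 100 mm long (its y), 30 mm high (its z), about 0.09 kg; lies flat on the bench right of the jig; two other blocks there (cork sanding block, wider; maple block, shorter and higher) may have swapped places with it. In the jig its y axis (either way round) points along press_head's x.
- stop_centre (a point): centre of the jig's side stop: a wooden block 34 mm (its x) by 32 mm (its y, along the track) by 30 mm high with a low brass screw on top (38 mm overall), standing on the jig's bed (surface at z = 0.018). Take it from above across 32 or 34 mm, or push it. The bed is a fixed plywood board 220 x 280 x 18 mm with a flush aluminium track. Same axes as press_head
- stop_face (a point): middle of the stop's locating face, the one that looks to its own -y (towards the pencil line and the heel block), 16 mm from the stop's centre and 15 mm above the bed
- stop (a joint): travel of the stop along its track in m, 0 at the left end to 0.14; it grows towards press_head's -y (the robot's right). The stop needs about 8 N to slide and stays where it is left, so lay the block only lightly (under 6 N) against it
- line (a point): point of the pencil line (on strips of masking tape on the bed, the line runs along the press_head's x axis) in the middle of the stop's track, given 15 mm above the bed; same axes as press_head. When the stop is set, stop_face lies at this point.
- press_head: fixed pressure head: wooden back plate, before it a 108 mm long sprung maple bar carrying the ebony cap. Origin: on the bed's surface below the middle of the unpressed cap's front face. x: the pushing direction, away from the robot; y: left along the bar; z up. Head 34 mm high. Pencil line at y = 0.022; stop spans x = -0.096 to -0.062; bed spans x = -0.15 to 0.07
- bar (a joint): how far the sprung bar is pressed back along the press_head's x, in m: 0 free to 0.010 at the end of its travel. The springs push back with 4 N at 0, and 2 N more for each mm: 14 N at 0.005
- cap_face (a point): middle of the front face of the ebony heel cap, 15 mm above the bed; the cap is 52 mm wide, 30 mm high, 4 mm thick, fixed on the bar and moves back with it; its face is square to press_head's x. A 44 mm wide block against the set stop is centred on it
- maple_block: bystander: pale maple block 50 x 70 x 45 mm high; origin under its centre; leave it alone
- sanding_block: bystander: cork sanding block 61 x 101 x 30 mm high; origin under its centre; leave it alone
- eraser: bystander: small white eraser 20 x 45 x 12 mm lying on the right front corner of the jig's bed; leave it alone
- pin_dish: bystander: small black dish, 71 mm across and 20 mm high, at the right; leave it alone

How it is judged:
By the outcome, as a careful person would: the job done as asked, in the order asked, and still so for the second after the job is handed in, while the arm keeps its last pose, push and grip.
It also fails if it takes over 64 s, if anything falls off the work surface, if the arm or the gripper's body presses on something with over 40 N, if the wrist force passes 120 N, or if a joint passes its speed limit or range.

## Robot

A 7-joint arm with a two-finger parallel gripper is mounted at the origin on a cart in front of the work surface, level with it; the furniture and walls round the work are solid. World frame = base frame: x ahead of the robot, y to its left, z up, the work surface at z = 0. Lengths are in m, angles in rad, forces in N, time in s.
With the tool pointing down it reaches from about 0.4 to 0.85 m from the base axis. Payload 10.4 kg.
Tool frame: the origin (TCP) lies midway between the tips of the shut fingers; the grasp point (between the pads) lies 19 mm behind it; z points along the fingers, y is the direction in which the jaws open and shut (so a half turn about z gives the same grasp; the last joint's range is limited). The gripper opens to 85 mm and grips with 20 to 120 N. Pads are 22 mm wide; open, the fingers measure 114 mm over their backs; the gripper's body (76 mm by 85 mm) begins 54 mm behind the grasp point. The pads swing forward as they close: fully open they stand 13 mm farther back than shut.
Start: joints at [1.144, 0.332, -0.065, 1.46, 0.022, 1.35, -0.088], TCP at [0.246, -0.575, 0.231] pointing down, gripper open.
Joint ranges: [-2.6, 2.6], [-0.5, 2.12], [-1.47, 1.34], [0.16, 2.42], [-1.27, 4.41], [0.06, 2.06], [-2.6, 2.6]. Speed limits (rad/s): [2.22, 2.22, 2.79, 2.79, 3.14, 3.14, 3.14].

## Interface

Orientations are given as a unit quaternion [w, x, y, z].
In Python, from cell import ctrl gives the robot as it stands.
- The arm moves only by the shell command python3 -m jog 'ROWS' [OPENING] [FORCE]. ROWS is JSON, a list of rows, each a list of 2 entries, a list of its own where there are three numbers: the shift along the tool's x, y, z scaled (see below), then the turn, a rotation vector about the tool's x, y, z scaled (see below). In form: [[[dx, dy, dz], [ax, ay, az]], ...]. A call has 1 to 5 rows; each row shifts and turns the commanded pose from where the row before left it, along the tool's axes as they then stand; what a row does not reach is not made up. The controller multiplies each number of a shift by 25 cm and each number of a turn by 30 degrees. A row lasts 1/8 s, in which the tool goes at most 62.5 mm and 10.7 degrees, less where a joint would pass 70% of its speed; a pose out of reach is approached as far as the arm can. A call with a number of a shift or a turn outside -1 to 1 is refused whole. A call with a gripper value outside its range is refused whole. OPENING is the opening, from -1 (shut) to 1 (fully open), set as the call begins (- or left out, the last holds). The fingers move at their own pace and stop on an object; FORCE is the grip in N (left out, the last holds). Time passes only in rows, so rows that do not move let the fingers close. It gives the time, the measured TCP pose, the force and the opening at its end, in the units of the state.
- ctrl.get_state(): the state, without advancing time (a new reading comes with each control period).
- ctrl.read_camera(name): name is "scene" or "top" or "wrist"; returns the picture (420x560x3 uint8, blue, green, red); there is no depth.
- ctrl.calibration(name): a dict with "fx", "fy", "cx", "cy" (pixels), "xyz" and "attitude" of the camera in the world. Camera axes: x right, y up, looking along -z (the intrinsics and any distortion apply to the point x, -y, -z); pixel columns grow to the right and rows downward; lengths in m; the calibration is good to about 2 mm. A picture is of the moment at which its call begins: read the wrist's pose just before it. calibration takes no time and is no camera call; for the wrist camera it gives the pose at the moment of the call.
- ctrl.hand_in(): hands the job in, once; it reports no verdict.
Trained networks look in the newest picture that a camera, given by its name, has taken for a name from the list of things; names that differ only in an ending like _2 or _b are one class to them, and where a whole thing is asked for, a point or a joint stands for the part that bears it (a point fixed in the world has none). Each returns a list of dicts, best first, with "score" (0 to 1); they miss things now and then, are a little off and sometimes report something else, mostly with a low value. They report only what shows in the picture. A call takes as long as a camera call.
- ctrl.spot_in(target, camera): "uv" ([column, row] in pixels, amid what is visible of it).
- ctrl.cut_out(target, camera): "region" (420x560 bool, what is visible of it) and "uv" ([column, row] in pixels, amid what is visible of it).
- ctrl.place_of(target, camera): "uv" ([column, row] in pixels: a listed point, or the origin of a listed thing).
The state is a dict: "clock": time; "joint_positions": joint angles; "dq": joint speeds; "joint_torque": joint torques, N m; "ee_pos": TCP position; "eef_rot": TCP orientation; "force": force on the tool from outside, world axes, zero at the start; "ft_torque": the same for the moment, N m; "finger_gap": finger opening in m.
Only numpy, scipy, OpenCV 4.12 (cv2) and the standard library are available. Lean on these libraries where they do the work, as an engineer would, in place of code of your own. Each camera call takes 0.05 s, during which the arm holds its last target.

## Working session

There is one attempt and no reset: what is moved stays moved. The work goes in short steps, Python scripts to look and compute and a shell command to move; the robot and the scene stay as the last step left them, time stands still between calls to the robot, and variables do not carry over. Pictures are saved under pics/ and viewed, and the job is handed in when it is done.

```bash
ls; mkdir -p pics; python3 - <<'E'
from cell import ctrl
import cv2
s=ctrl.get_state(); print({k:s[k] for k in ('clock','ee_pos','eef_rot','force','finger_gap')})
for n in ('scene','top','wrist'):
    c=ctrl.calibration(n); print(n,c)
    cv2.imwrite(f'pics/{n}0.png',ctrl.read_camera(n))
E
```

```text
pics
{'clock': 0.0, 'ee_pos': array([ 0.24540093, -0.57439287,  0.23052653]), 'eef_rot': array([-6.90574069e-04,  9.79687809e-01,  2.00527527e-01, -1.73807751e-04]), 'force': array([ 0.01477035, -0.58737016, -0.24102138]), 'finger_gap': 0.08551287333933921}
scene {'fx': 500.2485904345464, 'fy': 500.2485904345464, 'cx': 277.0327253442199, 'cy': 200.75884766452674, 'xyz': array([-0.74101166,  0.62132109,  0.77309092]), 'attitude': array([-0.4416849 , -0.27023842,  0.45285201,  0.72581727])}
top {'fx': 428.713540091212, 'fy': 428.713540091212, 'cx': 274.29449280702977, 'cy': 212.91448664054894, 'xyz': array([ 0.41592323, -0.06031882,  1.31325799]), 'attitude': array([-0.69746677, -0.04395412,  0.03996732,  0.71415037])}
wrist {'fx': 346.53730400411087, 'fy': 346.53730400411087, 'cx': 275.0381538053983, 'cy': 215.26369801267475, 'xyz': array([ 0.3221799 , -0.54092617,  0.37260968]), 'attitude': array([ 0.82306365, -0.13782449,  0.09164053, -0.54329793])}
```

View pics/top0.png

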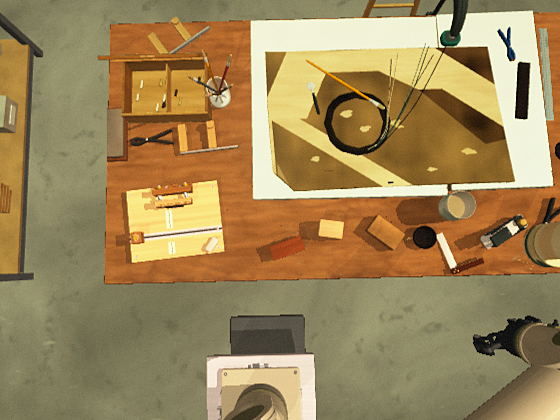

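View pics/scene0.png

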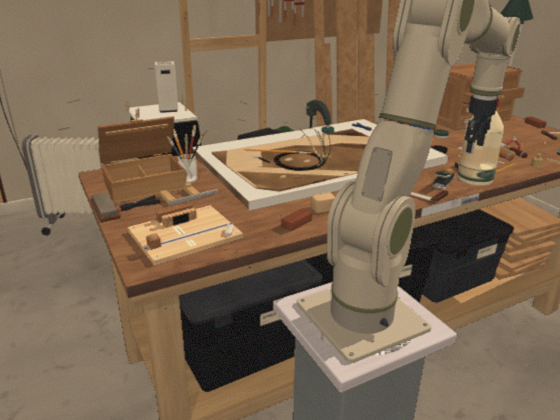

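View pics/wrist0.png

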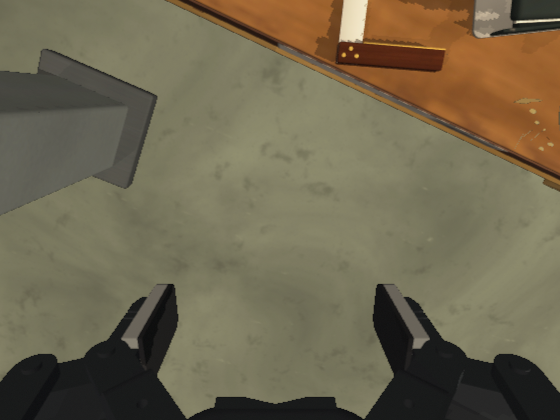

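```bash
cat > h.py <<'E'
import numpy as np, cv2
from scipy.spatial.transform import Rotation as R
from cell import ctrl
def rot(q): return R.from_quat([q[1],q[2],q[3],q[0]])
def ray(cal,uv):
    d=np.array([(uv[0]-cal['cx'])/cal['fx'],-(uv[1]-cal['cy'])/cal['fy'],-1.])
    return rot(cal['attitude']).apply(d)
def p2w(cal,uv,z):
    d=ray(cal,uv); c=np.array(cal['xyz']); return c+d*(z-c[2])/d[2]
def w2p(cal,p):
    v=rot(cal['attitude']).inv().apply(np.array(p)-cal['xyz'])
    return np.array([cal['cx']+cal['fx']*v[0]/-v[2],cal['cy']-cal['fy']*v[1]/-v[2]])
def down(yaw):
    """tool z down, tool y (jaw axis) at angle yaw in world xy"""
    y=np.array([np.cos(yaw),np.sin(yaw),0]); z=np.array([0,0,-1.]); x=np.cross(y,z)
    return R.from_matrix(np.stack([x,y,z],1))
def delta(pos,Rt,cmd=None):
    s=ctrl.get_state()
    p,r=(np.array(s['ee_pos']),rot(s['eef_rot'])) if cmd is None else cmd
    sh=r.inv().apply(np.array(pos)-p); rv=(r.inv()*Rt).as_rotvec()
    print('shift/0.25:',np.round(sh/0.25,3),'mm',np.round(sh*1000,1),' turn/30deg:',np.round(np.degrees(rv)/30,3),' yaw now',np.round(yawnow(r),2))
def yawnow(r):
    y=r.as_matrix()[:,1]; return np.degrees(np.arctan2(y[1],y[0]))
def st():
    s=ctrl.get_state(); print('t',round(s['clock'],2),'p',np.round(s['ee_pos'],4),'yaw',round(yawnow(rot(s['eef_rot'])),2),'F',np.round(s['force'],1),'gap',round(s['finger_gap'],4))
    return s
E
python3 - <<'E'
from h import *
st()
img=ctrl.read_camera('top'); cal=ctrl.calibration('top')
cv2.imwrite('pics/topjig.png',cv2.resize(img[165:275,110:240],None,fx=6,fy=5.4,interpolation=cv2.INTER_CUBIC))
cv2.imwrite('pics/topblk.png',cv2.resize(img[200:275,245:445],None,fx=4,fy=4,interpolation=cv2.INTER_CUBIC))
for n,z in (('heel_block_centre',.015),('stop_centre',.033),('stop_face',.033),('line',.033),('press_head',.018),('cap_face',.033),('maple_block',0),('sanding_block',0),('eraser',.018),('pin_dish',0)):
    for r in ctrl.place_of(n,'top')[:2]:
        print(n,round(r['score'],2),np.round(r['uv'],1),np.round(p2w(cal,r['uv'],z),4))
E
```

```text
t 0.15 p [ 0.2455 -0.5745  0.2307] yaw -66.86 F [-0.5  0.1 -0.4] gap 0.0854
heel_block_centre 0.62 [286.9 247.3] [ 0.4654 -0.0904  0.015 ]
stop_centre 0.74 [138.5 239.1] [0.4996 0.3532 0.033 ]
stop_face 0.57 [141.7 236.3] [0.5078 0.3437 0.033 ]
line 0.89 [167.6 234.4] [0.5117 0.2661 0.033 ]
press_head 0.89 [175.5 204.5] [0.6037 0.2463 0.018 ]
cap_face 0.81 [174.9 207.8] [0.5915 0.2445 0.033 ]
maple_block 0.77 [326.4 228.4] [ 0.521  -0.2135  0.    ]
sanding_block 0.73 [384.1 230.8] [ 0.5094 -0.3898  0.    ]
sanding_block 0.62 [285.8 248.5] [ 0.4624 -0.0873  0.    ]
eraser 0.54 [213.8 240.8] [0.4901 0.13   0.018 ]
pin_dish 0.71 [419.8 235.7] [ 0.4918 -0.498   0.    ]
pin_dish 0.52 [326.  229.1] [ 0.5189 -0.2122  0.    ]
```

View pics/topjig.png

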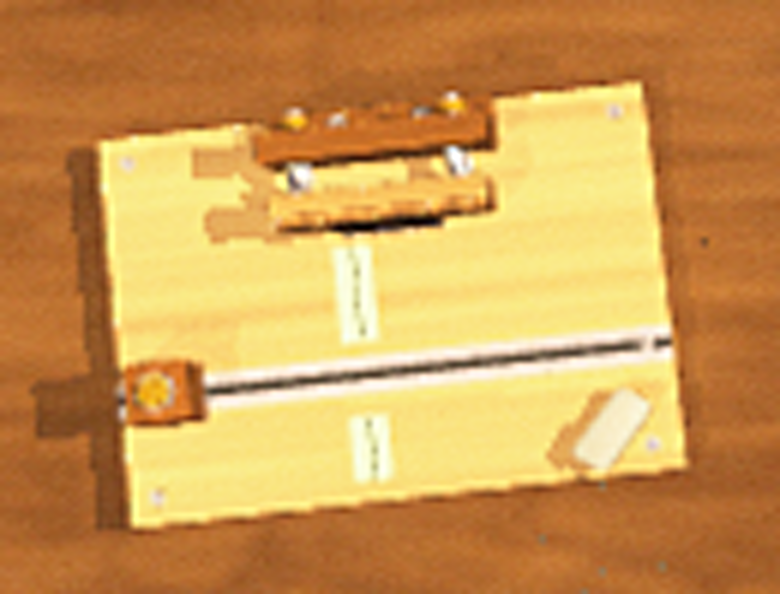

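View pics/topblk.png

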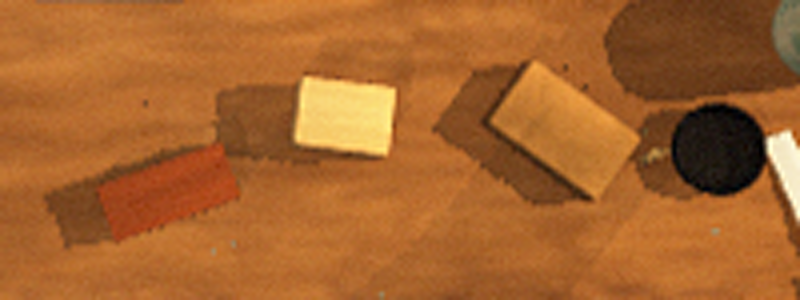

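```bash
cat >> h.py <<'E'
from scipy.spatial.transform import Slerp
def plan(pos,yaw,n,cmd=None,nd=3):
    """n interpolated rows from the present (or cmd=(p,R)) pose to pos, down(yaw deg); prints rounded rows, accounting for rounding"""
    s=ctrl.get_state()
    p,r=(np.array(s['ee_pos']),rot(s['eef_rot'])) if cmd is None else cmd
    Rt=down(np.radians(yaw)); p0=p.copy(); sl=Slerp([0,1],R.concatenate([r,Rt])); rows=[]
    for i in range(1,n+1):
        t=i/n; tp=p0+(np.array(pos)-p0)*t; tr=sl(t)
        sh=np.round(r.inv().apply(tp-p)/.25,nd); tu=np.round(np.degrees((r.inv()*tr).as_rotvec())/30,nd)
        rows.append([list(map(float,sh)),list(map(float,tu))])
        p=p+r.apply(sh*.25); r=r*R.from_rotvec(np.radians(tu*30))
    for i in range(0,n,5): print(str(rows[i:i+5]).replace(' ',''))
    print('ends',np.round(p,4),round(yawnow(r),2))
    return p,r
E
python3 - <<'E'
from h import *
cal=ctrl.calibration('top')
f=lambda x,y:(110+x/6,165+y/5.4)
for n,a in dict(FL=(100,142),BL=(131,527),BR=(688,465),FR=(641,83)).items(): print(n,np.round(p2w(cal,f(*a),.018),4))
g=lambda x,y:(245+x/4,200+y/4)
for a in ((97,184),(219,144),(241,192),(117,241)): print(np.round(p2w(cal,g(*a),.03),4))
c=plan((.45,-.1,.26),20,10)
E
```

```text
FL [0.6482 0.3965 0.018 ]
BL [0.4304 0.3771 0.018 ]
BR [0.4583 0.0974 0.018 ]
FR [0.6755 0.1194 0.018 ]
[ 0.47   -0.0375  0.03  ]
[ 0.4977 -0.1294  0.03  ]
[ 0.4615 -0.1448  0.03  ]
[ 0.4273 -0.0514  0.03  ]
[[[0.15,-0.142,-0.011],[0.0,0.0,-0.29]],[[0.17,-0.119,-0.012],[0.0,0.0,-0.289]],[[0.185,-0.091,-0.011],[0.0,0.0,-0.29]],[[0.197,-0.062,-0.012],[0.0,0.0,-0.289]],[[0.204,-0.032,-0.011],[0.0,0.0,-0.29]]]
[[[0.207,-0.0,-0.012],[0.0,0.0,-0.289]],[[0.205,0.03,-0.011],[0.0,0.0,-0.29]],[[0.197,0.062,-0.012],[0.0,0.0,-0.289]],[[0.186,0.09,-0.011],[0.0,0.0,-0.29]],[[0.17,0.117,-0.012],[0.0,0.0,-0.289]]]
ends [ 0.4499 -0.1001  0.2601] 19.99
```

```bash
python3 -m jog '[[[0.15,-0.14,-0.01],[0,0,-0.29]],[[0.17,-0.12,-0.01],[0,0,-0.29]],[[0.185,-0.09,-0.01],[0,0,-0.29]],[[0.195,-0.06,-0.01],[0,0,-0.29]],[[0.205,-0.03,-0.01],[0,0,-0.29]]]' && python3 -m jog '[[[0.205,0,-0.01],[0,0,-0.29]],[[0.205,0.03,-0.01],[0,0,-0.29]],[[0.195,0.06,-0.01],[0,0,-0.29]],[[0.185,0.09,-0.01],[0,0,-0.29]],[[0.17,0.12,-0.01],[0,0,-0.29]]]'
python3 - <<'E'
from h import *
st(); cal=ctrl.calibration('wrist'); cv2.imwrite('pics/w1.png',ctrl.read_camera('wrist'))
print('axis',rot(cal['attitude']).apply([0,0,-1]))
for r in ctrl.place_of('heel_block_centre','wrist')[:2]: print(r['score'],r['uv'],p2w(cal,r['uv'],.015))
import pickle; pickle.dump(cal,open('w1.pkl','wb'))
E
```

```text
clock: 1.32
ee_pos: [0.3489, -0.3371, 0.2441]
eef_rot: [0.0, 0.834, 0.551, -0.0]
force: [0.3, -0.7, -0.1]
finger_gap: 0.0854
clock: 1.95
ee_pos: [0.4507, -0.1006, 0.2567]
eef_rot: [0.001, 0.571, 0.821, -0.0]
force: [0.4, -0.8, 0.0]
finger_gap: 0.0852
t 1.95 p [ 0.4507 -0.1006  0.2567] yaw 20.41 F [ 0.4 -0.8  0. ] gap 0.0852
axis [ 0.11433744 -0.3066559  -0.9449281 ]
0.57 [293.7, 168.1] [ 0.46701159 -0.08589393  0.015     ]
```

View pics/w1.png

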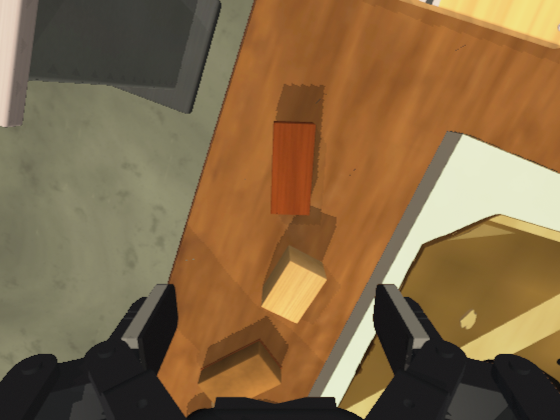

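```bash
cat >> h.py <<'E'
def blockpose(img,cal,box,z=.03):
    hsv=cv2.cvtColor(img,cv2.COLOR_BGR2HSV); x0,y0,x1,y1=box
    m=np.zeros(img.shape[:2],np.uint8)
    b,g,r=[img[...,i].astype(int) for i in range(3)]
    mm=((g<0.46*r)&(r>110)).astype(np.uint8)*255
    m[y0:y1,x0:x1]=mm[y0:y1,x0:x1]
    m=cv2.morphologyEx(m,cv2.MORPH_OPEN,np.ones((3,3)))
    c=max(cv2.findContours(m,cv2.RETR_EXTERNAL,cv2.CHAIN_APPROX_NONE)[0],key=cv2.contourArea)
    W=np.array([p2w(cal,q[0],z)[:2] for q in c])
    rect=cv2.minAreaRect((W*1000).astype(np.float32))
    return rect,m
E
python3 - <<'E'
from h import *
import pickle
cal=pickle.load(open('w1.pkl','rb')); img=cv2.imread('pics/w1.png')
print(img[170,293],img[170,305],img[120,250],img[180,240])
rect,m=blockpose(img,cal,(250,100,340,230)); print(rect)
cv2.imwrite('pics/m1.png',m)
for uv in ((273,122),(315,122),(311,214),(271,214)): print(p2w(cal,uv,.03))
c=plan((.47,.32,.27),96,9)
E
```

```text
[ 24  64 140] [ 28  71 154] [ 48 100 160] [ 54 110 171]
((465.7962951660156, -81.57743072509766), (50.39237594604492, 25.144664764404297), 86.4721450805664)
[ 0.42769301 -0.04611154  0.03      ]
[ 0.46823417 -0.03103393  0.03      ]
[ 0.50247074 -0.12514527  0.03      ]
[ 0.46031322 -0.14082037  0.03      ]
[[[0.17,0.073,-0.006],[0.0,0.0,-0.278]],[[0.158,0.097,-0.005],[0.001,0.001,-0.279]],[[0.142,0.12,-0.006],[0.0,-0.0,-0.278]],[[0.123,0.138,-0.005],[0.001,0.0,-0.279]],[[0.102,0.155,-0.006],[-0.0,0.0,-0.278]]]
[[[0.078,0.168,-0.006],[0.0,0.001,-0.279]],[[0.053,0.177,-0.005],[0.001,0.0,-0.278]],[[0.026,0.184,-0.006],[0.0,0.0,-0.278]],[[-0.0,0.185,-0.005],[0.0,0.001,-0.279]]]
ends [0.47   0.32   0.2699] 96.01
```

View pics/m1.png

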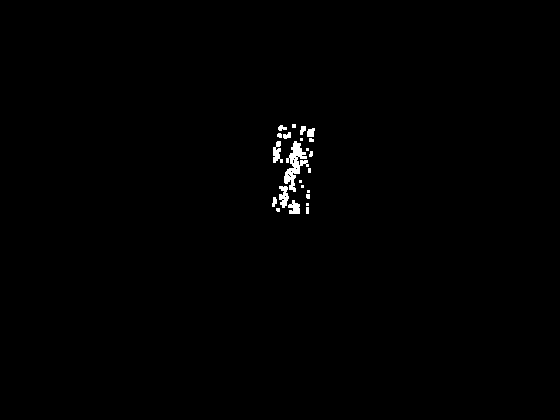

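```bash
python3 -m jog '[[[0.17,0.073,-0.006],[0,0,-0.278]],[[0.158,0.097,-0.005],[0,0,-0.278]],[[0.142,0.12,-0.006],[0,0,-0.278]],[[0.123,0.138,-0.005],[0,0,-0.278]],[[0.102,0.155,-0.006],[0,0,-0.278]]]' && python3 -m jog '[[[0.078,0.168,-0.006],[0,0,-0.278]],[[0.053,0.177,-0.005],[0,0,-0.278]],[[0.026,0.184,-0.006],[0,0,-0.278]],[[0,0.185,-0.005],[0,0,-0.278]]]'
python3 - <<'E'
from h import *
st(); cal=ctrl.calibration('wrist'); cv2.imwrite('pics/w2.png',ctrl.read_camera('wrist'))
import pickle; pickle.dump(cal,open('w2.pkl','wb'))
for n,z in (('stop_centre',.033),('stop_face',.033),('line',.033),('press_head',.018),('cap_face',.033),('eraser',.018)):
    for r in ctrl.place_of(n,'wrist')[:1]:
        print(n,round(r['score'],2),np.round(r['uv'],1),np.round(p2w(cal,r['uv'],z),4))
E
```

```text
clock: 2.68
ee_pos: [0.463, 0.1302, 0.2635]
eef_rot: [0.0, 0.242, 0.97, -0.0]
force: [0.5, -0.6, -0.1]
finger_gap: 0.0856
clock: 3.18
ee_pos: [0.474, 0.315, 0.2689]
eef_rot: [0.0, -0.047, 0.999, -0.0]
force: [0.1, 0.4, 0.0]
finger_gap: 0.0852
t 3.17 p [0.474  0.315  0.2689] yaw 95.36 F [0.1 0.4 0. ] gap 0.0852
stop_centre 0.64 [308.3 207.7] [0.5068 0.3567 0.033 ]
stop_face 0.8 [295.6 205.2] [0.5052 0.3419 0.033 ]
line 0.78 [228.  205.3] [0.5125 0.2651 0.033 ]
press_head 0.59 [215.6 262.9] [0.5948 0.2516 0.018 ]
cap_face 0.63 [210.2 267.2] [0.5934 0.2474 0.033 ]
eraser 0.79 [120.7 164.1] [0.4796 0.139  0.018 ]
```

View pics/w2.png

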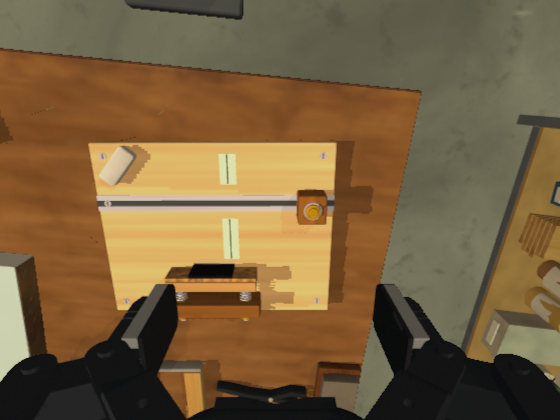

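```bash
python3 - <<'E'
from h import *
i=cv2.imread('pics/w2.png')
cv2.imwrite('pics/w2z.png',cv2.resize(i[130:325,80:345],None,fx=3,fy=3,interpolation=cv2.INTER_CUBIC))
E
```

```text
(no output)
```

View pics/w2z.png

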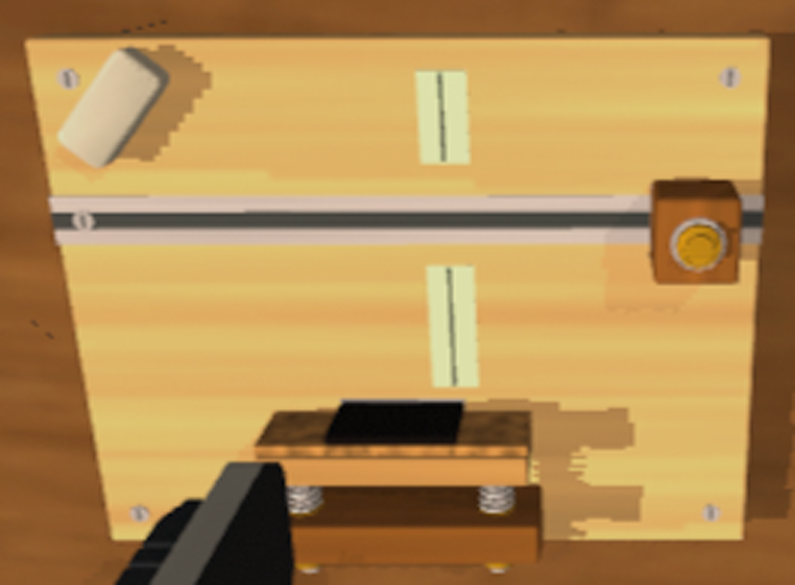

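```bash
cat > fit.py <<'E'
from h import *
import pickle
from scipy.optimize import least_squares
cw=pickle.load(open('w2.pkl','rb')); ct=ctrl.calibration('top')
f=lambda x,y:(80+(x+.5)/3-.5,130+(y+.5)/3-.5)
g=lambda x,y:(110+(x+.5)/6-.5,165+(y+.5)/5.4-.5)
def run(C,L,cal):
    P=np.array([p2w(cal,c,.018)[:2] for c in C]); Q=np.array([p2w(cal,c,.018)[:2] for c in L])
    def res(v):
        ox,oy,t,y0=v; M=np.array([[np.cos(t),-np.sin(t)],[np.sin(t),np.cos(t)]])
        loc=np.array([[-.15,y0-.14],[-.15,y0+.14],[.07,y0+.14],[.07,y0-.14]])
        e=(loc@M.T+[ox,oy]-P).ravel()
        lq=(Q-[ox,oy])@M
        return np.r_[e,lq[:,1]-.022]
    s=least_squares(res,[.6,.25,.1,0]); print('origin',np.round(s.x[:2],4),'theta deg',round(np.degrees(s.x[2]),2),'y0',round(s.x[3],4),'res mm',np.round(s.fun*1000,1)); return s.x
vw=run([f(25,38),f(770,38),f(743,540),f(112,540)],[f(440,72),f(444,160),f(449,268),f(455,385)],cw)
vt=run([g(688,465),g(131,527),g(100,142),g(641,83)],[g(377,475),g(369,418),g(361,332),g(353,255)],ct)
def loc(v,p):
    ox,oy,t,_=v; M=np.array([[np.cos(t),-np.sin(t)],[np.sin(t),np.cos(t)]]); return (np.array(p)[:2]-[ox,oy])@M
print('stop top corners w'); 
for c in ((655,198),(738,198),(738,283),(655,283)): 
    p=p2w(cw,f(*c),.048); print(np.round(p,4),np.round(loc(vw,p),4))
for c in ((650,181),(738,181)):
    p=p2w(cw,f(*c),.018); print('base',np.round(p,4),np.round(loc(vw,p),4))
print('cap top edge',[np.round(loc(vw,p2w(cw,f(*c),.048)),4) for c in ((342,402),(465,402))],'base',[np.round(loc(vw,p2w(cw,f(*c),.018)),4) for c in ((327,442),(463,442))])
E
python3 fit.py
```

```text
origin [0.5945 0.2495] theta deg 5.4 y0 0.0068 res mm [-0.5 -1.1 -0.9  1.1  0.6  0.7  0.8 -0.7 -0.  -0.1 -0.1  0.2]
origin [0.5948 0.2469] theta deg 5.59 y0 0.0059 res mm [-1.   0.2 -0.4 -0.9  0.7  1.1  0.7 -0.4 -0.6  0.5  0.   0.1]
stop top corners w
[0.4895 0.3419 0.048 ] [-0.0958  0.102 ]
[0.4867 0.3719 0.048 ] [-0.0958  0.132 ]
[0.5193 0.3765 0.048 ] [-0.063   0.1336]
[0.5222 0.3457 0.048 ] [-0.063   0.1026]
base [0.4912 0.342  0.018 ] [-0.0942  0.1019]
base [0.488  0.3762 0.018 ] [-0.0942  0.1362]
cap top edge [array([-0.0137, -0.0178]), array([-0.0137,  0.0299])] base [array([ 0.0205, -0.0335]), array([0.0205, 0.0244])]
```

```bash
python3 - <<'E'
from h import *
exec(open('fit.py').read().split("print('stop top")[0])
f2=[np.round(loc(vw,p2w(cw,f(*c),.018)),4) for c in ((342,402),(465,402))]; print(f2,[np.round(loc(vw,p2w(cw,f(*c),.048)),4) for c in ((327,442),(463,442))])
plan((.5045,.359,.024),95.4,5)
E
```

```text
origin [0.5945 0.2495] theta deg 5.4 y0 0.0068 res mm [-0.5 -1.1 -0.9  1.1  0.6  0.7  0.8 -0.7 -0.  -0.1 -0.1  0.2]
origin [0.5948 0.2469] theta deg 5.59 y0 0.0059 res mm [-1.   0.2 -0.4 -0.9  0.7  1.1  0.7 -0.4 -0.6  0.5  0.   0.1]
[array([ 0.0015, -0.0257]), array([0.0016, 0.026 ])] [array([ 0.0037, -0.0251]), array([0.0038, 0.0285])]
[[[-0.027,0.035,0.196],[-0.0,0.0,-0.003]],[[-0.028,0.035,0.196],[-0.001,0.0,-0.002]],[[-0.027,0.035,0.195],[-0.0,0.0,-0.003]],[[-0.028,0.035,0.196],[-0.001,0.001,-0.002]],[[-0.027,0.035,0.196],[-0.0,-0.0,-0.003]]]
ends [0.5044 0.3591 0.024 ] 95.41
```

```bash
python3 -m jog '[[[-0.068,0.09,0.16],[0,0,0]],[[-0.068,0.085,0.16],[0,0,0]],[[0,0,0.22],[0,0,0]],[[0,0,0.22],[0,0,0]],[[0,0,0.1],[0,0,0]]]' && python3 -m jog '[[[0,0,0],[0,0,0]]]'
python3 - <<'E'
from h import *
st(); cal=ctrl.calibration('wrist'); cv2.imwrite('pics/w3.png',ctrl.read_camera('wrist'))
delta((.5045,.359,.024),down(np.radians(95.4)))
E
```

```text
clock: 4.15
ee_pos: [0.5032, 0.3579, 0.0507]
eef_rot: [-0.001, -0.044, 0.999, -0.002]
force: [0.2, 0.0, 0.8]
finger_gap: 0.0853
clock: 4.28
ee_pos: [0.5033, 0.3585, 0.0522]
eef_rot: [-0.001, -0.044, 0.999, -0.001]
force: [-0.7, 0.0, 0.9]
finger_gap: 0.0853
t 4.28 p [0.5033 0.3585 0.0522] yaw 95.07 F [-0.7  0.   0.9] gap 0.0853
shift/0.25: [-0.002 -0.003  0.12 ] mm [-0.4 -0.7 30.1]  turn/30deg: [-0.001 -0.    -0.01 ]  yaw now 95.09
```

View pics/w3.png

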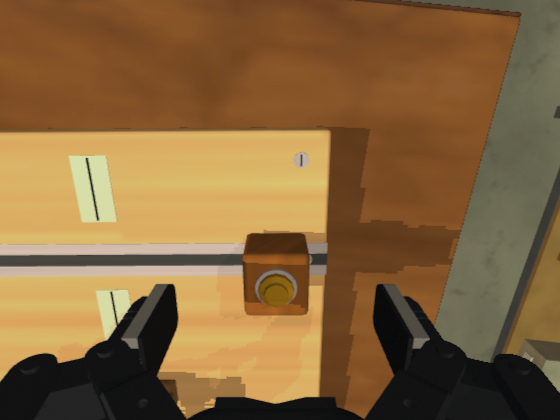

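```bash
python3 -m jog '[[[0,0,0.06],[0,0,-0.01]],[[0,0,0.056],[0,0,0]],[[0,0,0],[0,0,0]]]' && python3 -m jog '[[[0,0,0],[0,0,0]],[[0,0,0],[0,0,0]],[[0,0,0],[0,0,0]],[[0,0,0],[0,0,0]],[[0,0,0],[0,0,0]]]' -1 40
python3 - <<'E'
from h import *
st(); cal=ctrl.calibration('wrist'); cv2.imwrite('pics/w4.png',ctrl.read_camera('wrist'))
E
```

```text
clock: 4.7
ee_pos: [0.5029, 0.3602, 0.0236]
eef_rot: [-0.001, -0.048, 0.999, -0.001]
force: [-0.1, 0.6, 0.2]
finger_gap: 0.0856
clock: 5.32
ee_pos: [0.5037, 0.3605, 0.0253]
eef_rot: [0.0, -0.048, 0.999, -0.0]
force: [-1.9, -3.7, 6.0]
finger_gap: 0.0311
t 5.33 p [0.5037 0.3605 0.0253] yaw 95.48 F [-1.9 -3.7  6. ] gap 0.0311
```

View pics/w4.png

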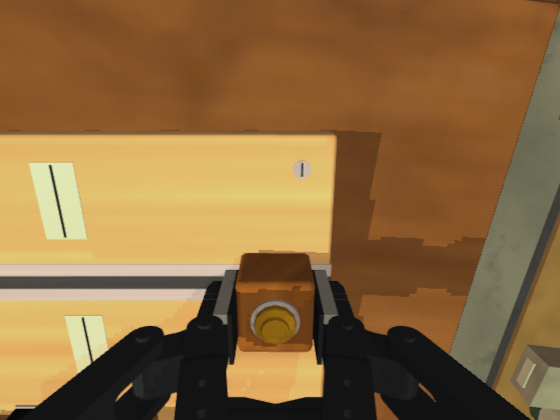

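```bash
python3 -m jog '[[[0,-0.04,0],[0,0,0]],[[0,-0.06,0],[0,0,0]],[[0,-0.06,0],[0,0,0]],[[0,-0.06,0],[0,0,0]],[[0,-0.06,0],[0,0,0]]]' && python3 -m jog '[[[0,0,0],[0,0,0]],[[0,0,0],[0,0,0]]]'
python3 - <<'E'
from h import *
import pickle
st(); cal=ctrl.calibration('wrist'); pickle.dump(cal,open('w5.pkl','wb')); i=ctrl.read_camera('wrist');cv2.imwrite('pics/w5.png',i)
cv2.imwrite('pics/w5z.png',cv2.resize(i[150:370,120:380],None,fx=3,fy=2.7,interpolation=cv2.INTER_CUBIC))
E
```

```text
clock: 6.0
ee_pos: [0.5101, 0.2934, 0.0254]
eef_rot: [0.001, -0.049, 0.999, 0.002]
force: [1.9, 9.4, -3.6]
finger_gap: 0.031
clock: 6.25
ee_pos: [0.5104, 0.2911, 0.0253]
eef_rot: [0.0, -0.048, 0.999, -0.0]
force: [-1.2, -1.0, 6.3]
finger_gap: 0.0313
t 6.25 p [0.5104 0.2911 0.0253] yaw 95.49 F [-1.2 -1.   6.3] gap 0.0313
```

View pics/w5z.png

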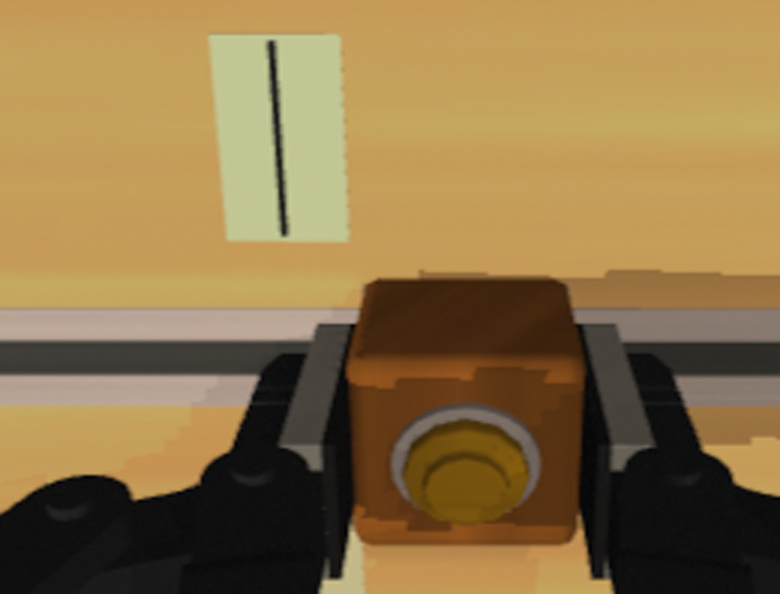

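```bash
python3 - <<'E'
from h import *
import pickle
cal=pickle.load(open('w5.pkl','rb'))
f=lambda x,y:(120+(x+.5)/3-.5,150+(y+.5)/2.7-.5)
t=np.radians(5.45); n=np.array([-np.sin(t),np.cos(t)])
o=np.array([.5104,.2911])
for nm,c,z in (('line',(271,42),.018),('line',(285,234),.018),('baseL',(361,288),.018),('baseR',(570,288),.018),('topL',(348,368),.048),('topR',(584,368),.048)):
    p=p2w(cal,f(*c),z); print(nm,np.round(p,4),'rel TCP y mm',np.round((p[:2]-o)@n*1000,1))
a=p2w(cal,f(271,42),.018);b=p2w(cal,f(285,234),.018);print('line angle',np.degrees(np.arctan2(b[1]-a[1],b[0]-a[0])))
E
```

```text
line [0.457  0.2583 0.018 ] rel TCP y mm -27.6
line [0.4901 0.2616 0.018 ] rel TCP y mm -27.4
baseL [0.4993 0.274  0.018 ] rel TCP y mm -16.0
baseR [0.4961 0.3069 0.018 ] rel TCP y mm 17.1
topL [0.4974 0.2751 0.048 ] rel TCP y mm -14.7
topR [0.4945 0.3057 0.048 ] rel TCP y mm 16.1
line angle 5.706683704143109
```

```bash
python3 -m jog '[[[0,-0.024,0],[0,0,0]],[[0,-0.023,0],[0,0,0]],[[0,0,0],[0,0,0]],[[0,0,0],[0,0,0]]]'
cat > stopchk.py <<'E'
from h import *
import pickle,sys
st(); cal=ctrl.calibration('wrist'); pickle.dump(cal,open(sys.argv[1]+'.pkl','wb')); i=ctrl.read_camera('wrist');cv2.imwrite(f'pics/{sys.argv[1]}.png',i)
cv2.imwrite(f'pics/{sys.argv[1]}z.png',cv2.resize(i[150:370,120:380],None,fx=3,fy=2.7,interpolation=cv2.INTER_CUBIC))
E
python3 stopchk.py w6
```

```text
clock: 6.8
ee_pos: [0.5113, 0.281, 0.0253]
eef_rot: [0.001, -0.048, 0.999, 0.001]
force: [0.5, 5.1, 2.6]
finger_gap: 0.0311
t 6.8 p [0.5113 0.281  0.0253] yaw 95.56 F [0.5 5.1 2.6] gap 0.0311
```

View pics/w6z.png

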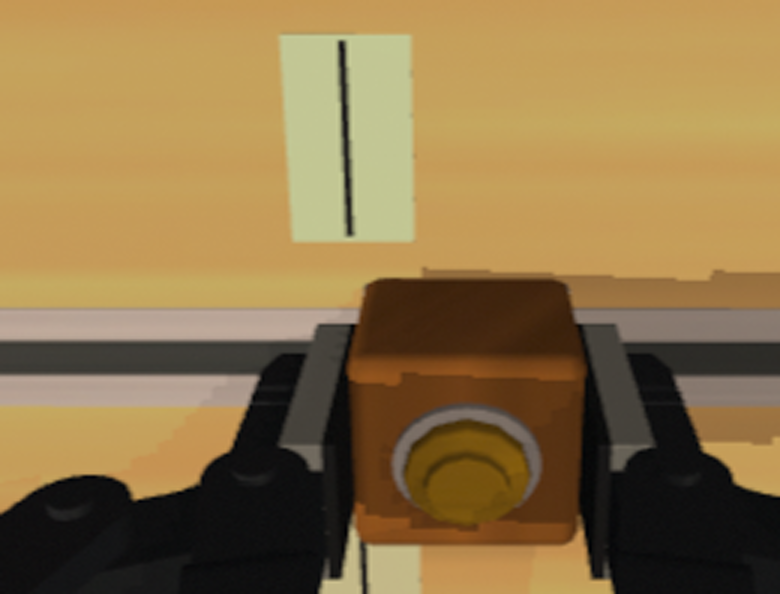

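```bash
python3 -m jog '[[[0,-0.006,0],[0,0,0]],[[0,0,0],[0,0,0]],[[0,0,0],[0,0,0]]]'
python3 stopchk.py w7
python3 - <<'E'
from h import *
i=cv2.imread('pics/w7.png')
cv2.imwrite('pics/w7y.png',cv2.resize(i[230:380,200:340],None,fx=5.5,fy=4,interpolation=cv2.INTER_CUBIC))
E
```

```text
clock: 7.22
ee_pos: [0.5114, 0.2801, 0.0253]
eef_rot: [0.001, -0.049, 0.999, 0.001]
force: [0.0, 6.3, 0.9]
finger_gap: 0.0314
t 7.22 p [0.5114 0.2801 0.0253] yaw 95.58 F [0.  6.3 0.9] gap 0.0314
```

View pics/w7z.png

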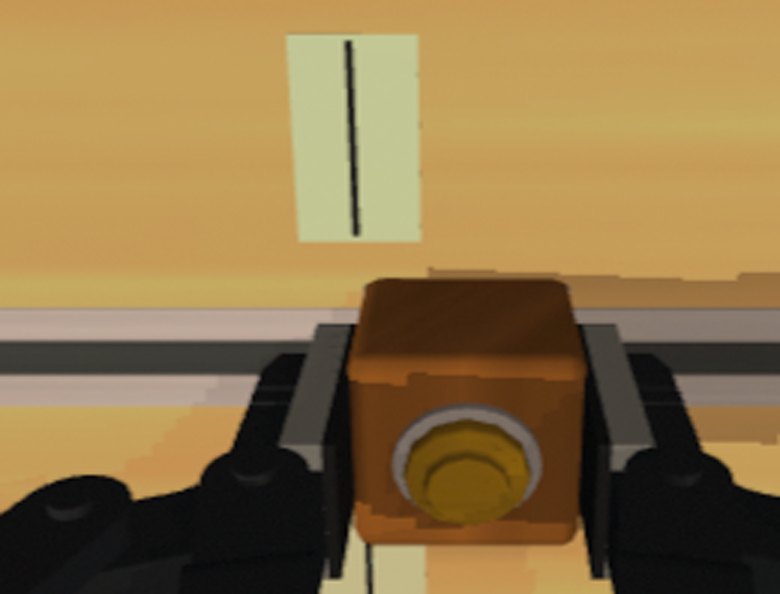

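View pics/w7y.png

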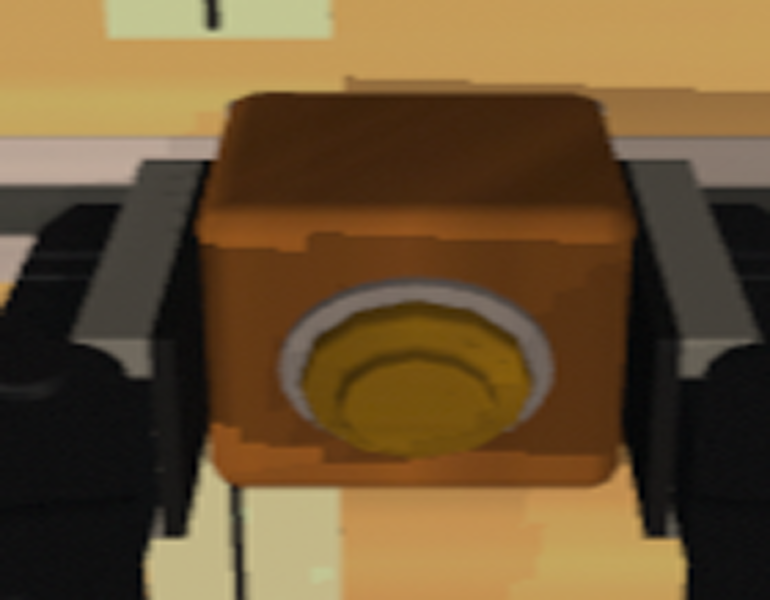

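```bash
python3 -m jog '[[[0,-0.004,0],[0,0,0]],[[0,0,0],[0,0,0]],[[0,0,0],[0,0,0]]]'
python3 stopchk.py w8
python3 - <<'E'
from h import *
i=cv2.imread('pics/w8.png')
cv2.imwrite('pics/w8y.png',cv2.resize(i[155:385,215:345],None,fx=6,fy=2.6,interpolation=cv2.INTER_CUBIC))
E
```

```text
clock: 7.65
ee_pos: [0.5115, 0.2792, 0.0253]
eef_rot: [0.001, -0.049, 0.999, 0.002]
force: [1.6, 8.5, 0.1]
finger_gap: 0.0312
t 7.65 p [0.5115 0.2792 0.0253] yaw 95.58 F [1.6 8.5 0.1] gap 0.0312
```

View pics/w8y.png

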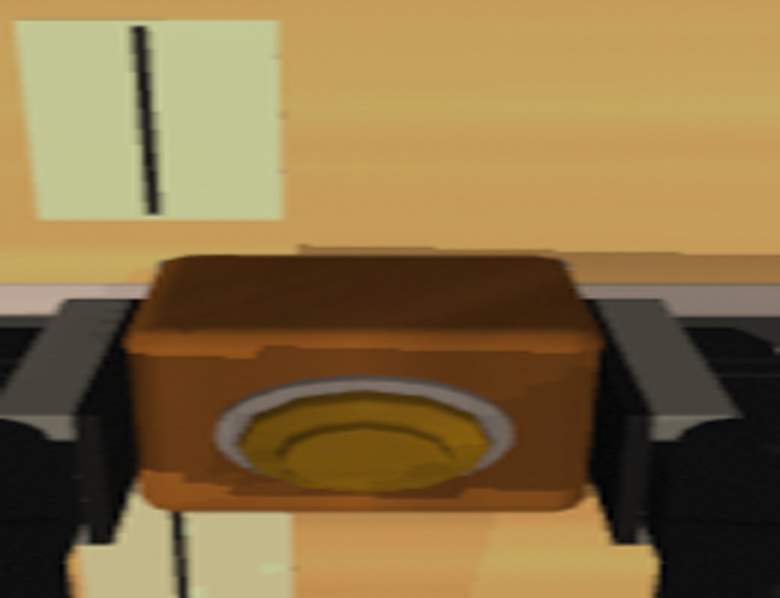

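```bash
python3 -m jog '[[[0,0.006,0],[0,0,0]],[[0,0,0],[0,0,0]]]'; python3 -m jog '[[[0,0.002,0],[0,0,0]],[[0,0,0],[0,0,0]]]'
```

```text
clock: 7.95
ee_pos: [0.5115, 0.2792, 0.0253]
eef_rot: [0.0, -0.048, 0.999, 0.0]
force: [-0.2, 3.3, 5.3]
finger_gap: 0.0311
clock: 8.2
ee_pos: [0.5115, 0.2792, 0.0253]
eef_rot: [0.0, -0.048, 0.999, -0.0]
force: [-1.9, 1.7, 6.3]
finger_gap: 0.0311
```

```bash
python3 -m jog '[[[0,0.002,0],[0,0,0]],[[0,0,0],[0,0,0]]]'; python3 -m jog '[[[0,0,0],[0,0,0]],[[0,0,0],[0,0,0]],[[0,0,0],[0,0,0]],[[0,0,0],[0,0,0]],[[0,0,-0.2],[0,0,0]]]' 1 ; python3 -m jog '[[[0.15,0,-0.2],[0,0,0]],[[0.1,0,-0.2],[0,0,0]],[[0,0,-0.1],[0,0,0]],[[0,0,0],[0,0,0]]]'
python3 - <<'E'
from h import *
import pickle
st(); cal=ctrl.calibration('wrist'); pickle.dump(cal,open('w9.pkl','wb')); i=ctrl.read_camera('wrist');cv2.imwrite('pics/w9.png',i)
for n,z in (('stop_face',.033),('line',.033),('cap_face',.033)):
    for r in ctrl.place_of(n,'wrist')[:1]:
        print(n,round(r['score'],2),np.round(r['uv'],1),np.round(p2w(cal,r['uv'],z),4))
E
```

```text
clock: 8.45
ee_pos: [0.5115, 0.2792, 0.0252]
eef_rot: [0.0, -0.048, 0.999, -0.0]
force: [-1.7, -1.1, 7.7]
finger_gap: 0.0311
clock: 9.07
ee_pos: [0.5094, 0.2779, 0.0723]
eef_rot: [-0.003, -0.048, 0.999, -0.001]
force: [0.3, -0.0, 0.3]
finger_gap: 0.0856
clock: 9.57
ee_pos: [0.4498, 0.2739, 0.2017]
eef_rot: [0.002, -0.048, 0.999, 0.0]
force: [-0.4, -0.1, -0.2]
finger_gap: 0.0855
t 9.57 p [0.4498 0.2739 0.2017] yaw 95.48 F [-0.4 -0.1 -0.2] gap 0.0855
stop_face 0.74 [259.2 251.9] [0.5122 0.2648 0.033 ]
cap_face 0.76 [239.3 318.7] [0.5918 0.2501 0.033 ]
```

View pics/w9.png

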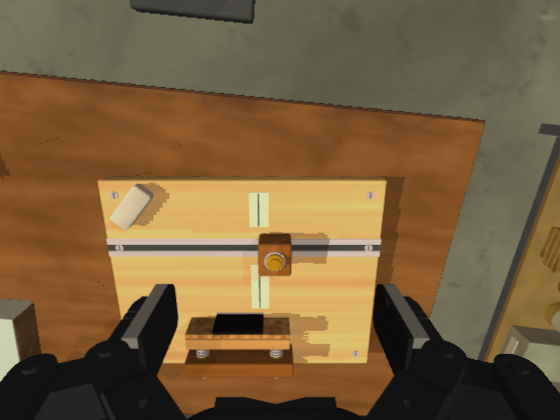

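```bash
python3 - <<'E'
from h import *
i=cv2.imread('pics/w9.png')
cv2.imwrite('pics/w9z.png',cv2.resize(i[185:315,215:325],None,fx=7,fy=4.5,interpolation=cv2.INTER_CUBIC))
E
```

View pics/w9z.png

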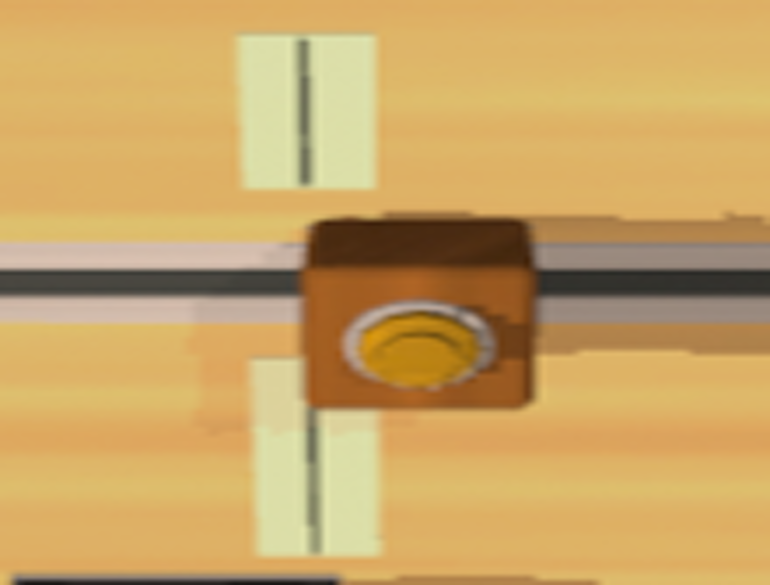

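```bash
python3 - <<'E'
from h import *
plan((.47,-.103,.15),19,8)
E
```

```text
[[[0.007,-0.188,0.024],[-0.0,-0.0,0.319]],[[-0.024,-0.187,0.025],[-0.001,-0.001,0.318]],[[-0.054,-0.18,0.024],[-0.0,0.0,0.319]],[[-0.084,-0.169,0.024],[-0.0,-0.0,0.319]],[[-0.111,-0.152,0.025],[-0.001,-0.0,0.318]]]
[[[-0.134,-0.132,0.024],[-0.0,-0.001,0.319]],[[-0.155,-0.108,0.024],[-0.001,0.0,0.319]],[[-0.17,-0.08,0.025],[0.0,-0.0,0.319]]]
ends [ 0.4701 -0.103   0.1499] 18.99
```

```bash
python3 -m jog '[[[0.007,-0.188,0.024],[0,0,0.319]],[[-0.024,-0.187,0.024],[0,0,0.319]],[[-0.054,-0.18,0.024],[0,0,0.319]],[[-0.084,-0.169,0.024],[0,0,0.319]],[[-0.111,-0.152,0.024],[0,0,0.319]]]' && python3 -m jog '[[[-0.134,-0.132,0.024],[0,0,0.319]],[[-0.155,-0.108,0.024],[0,0,0.319]],[[-0.17,-0.08,0.024],[0,0,0.319]],[[0,0,0],[0,0,0]]]'
python3 - <<'E'
from h import *
import pickle
st(); cal=ctrl.calibration('wrist'); pickle.dump(cal,open('w10.pkl','wb')); i=ctrl.read_camera('wrist');cv2.imwrite('pics/w10.png',i)
E
```

```text
clock: 10.4
ee_pos: [0.4619, 0.0368, 0.1688]
eef_rot: [-0.001, 0.364, 0.931, -0.0]
force: [0.3, 1.0, 0.7]
finger_gap: 0.0858
clock: 10.9
ee_pos: [0.4691, -0.1061, 0.15]
eef_rot: [-0.001, 0.584, 0.812, -0.001]
force: [0.3, 2.5, -0.7]
finger_gap: 0.0854
t 10.9 p [ 0.4691 -0.1061  0.15  ] yaw 18.51 F [ 0.3  2.5 -0.7] gap 0.0854
```

View pics/w10.png

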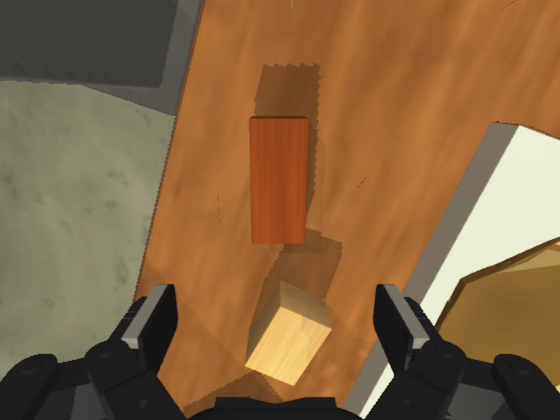

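```bash
python3 - <<'E'
from h import *
import pickle
cal=pickle.load(open('w10.pkl','rb')); 
i=cv2.imread('pics/w10.png'); cv2.imwrite('pics/w10z.png',cv2.resize(i[105:255,235:325],None,fx=6,fy=4,interpolation=cv2.INTER_CUBIC))
P=[p2w(cal,c,.03)[:2] for c in ((250,119.5),(308,119.5),(304,243),(252,243))]
print(np.round(P,4)); n=(P[0]+P[1])/2; f=(P[2]+P[3])/2; d=f-n; print('len',np.linalg.norm(d),'w',np.linalg.norm(P[0]-P[1]),np.linalg.norm(P[2]-P[3]),'ang',np.degrees(np.arctan2(d[1],d[0])),'edges',[np.degrees(np.arctan2(*(b-a)[::-1])) for a,b in ((P[0],P[3]),(P[1],P[2]))])
c=(n+f)/2; g=c+d/np.linalg.norm(d)*.016; print('c',c,'grip',g)
delta((g[0],g[1],.06),down(np.radians(90+np.degrees(np.arctan2(d[1],d[0])))))
E
```

```text
[[ 0.4292 -0.0471]
 [ 0.4693 -0.0336]
 [ 0.5002 -0.1267]
 [ 0.4597 -0.1403]]
len 0.09810035874076371 w 0.042372410128393274 0.042771751023558895 ang -71.766350830907 edges [np.float64(-71.88287086440879), np.float64(-71.64977601299753)]
c [ 0.46459358 -0.08691981] grip [ 0.46959987 -0.10211643]
shift/0.25: [0.005 0.003 0.362] mm [ 1.2  0.7 90.5]  turn/30deg: [-0.003 -0.004  0.019]  yaw now 18.81
```

View pics/w10z.png

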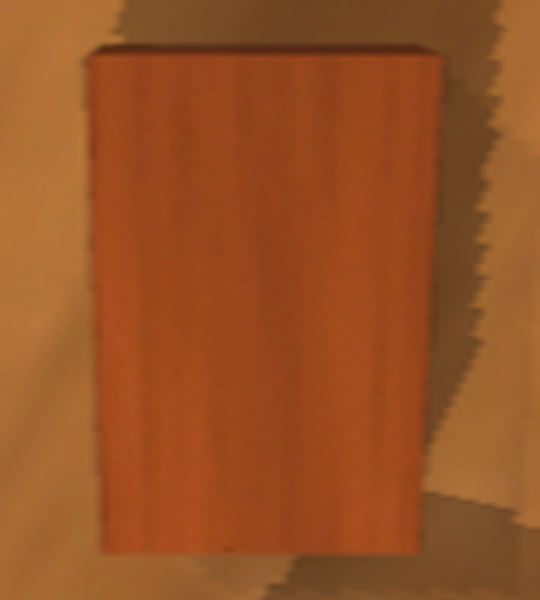

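```bash
python3 -m jog '[[[0.005,0.003,0.15],[0,0,0.019]],[[0,0,0.2],[0,0,0]],[[0,0,0.15],[0,0,0]],[[0,0,0.05],[0,0,0]],[[0,0,0],[0,0,0]]]' && python3 - <<'E'
from h import *
import pickle
s=st(); delta((.4696,-.1021,.008),down(np.radians(18.2))); i=ctrl.read_camera('wrist');cv2.imwrite('pics/w11.png',i)
E
```

```text
clock: 11.58
ee_pos: [0.4706, -0.1002, 0.0143]
eef_rot: [-0.001, 0.584, 0.811, 0.0]
force: [-0.3, 0.6, 0.9]
finger_gap: 0.086
t 11.57 p [ 0.4706 -0.1002  0.0143] yaw 18.47 F [-0.3  0.6  0.9] gap 0.086
shift/0.25: [-0.006 -0.006  0.025] mm [-1.5 -1.5  6.3]  turn/30deg: [-0.001 -0.002  0.009]  yaw now 18.47
```

View pics/w11.png

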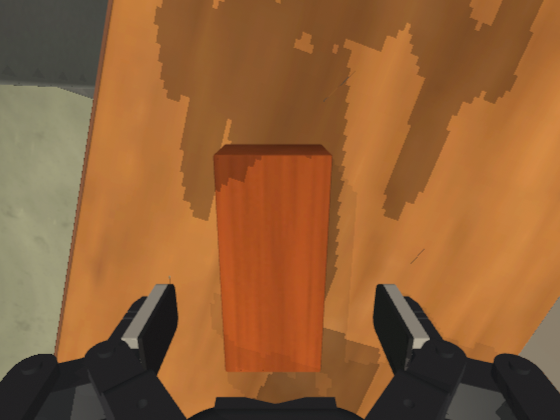

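```bash
python3 -m jog '[[[-0.006,-0.004,0.025],[0,0,0.009]],[[0,0,0],[0,0,0]]]' && python3 -m jog '[[[0,0,0],[0,0,0]],[[0,0,0],[0,0,0]],[[0,0,0],[0,0,0]],[[0,0,0],[0,0,0]],[[0,0,0],[0,0,0]]]' -1 60 && python3 - <<'E'
from h import *
import pickle
s=st();cal=ctrl.calibration('wrist'); pickle.dump(cal,open('w12.pkl','wb')); i=ctrl.read_camera('wrist');cv2.imwrite('pics/w12.png',i)
E
```

```text
clock: 11.88
ee_pos: [0.4703, -0.1033, 0.0084]
eef_rot: [0.0, 0.587, 0.809, -0.0]
force: [-0.5, 0.1, 0.0]
finger_gap: 0.0854
clock: 12.5
ee_pos: [0.4705, -0.103, 0.0085]
eef_rot: [0.0, 0.587, 0.81, 0.0]
force: [-1.1, 0.4, 5.9]
finger_gap: 0.0426
t 12.5 p [ 0.4705 -0.103   0.0085] yaw 18.1 F [-1.1  0.4  5.9] gap 0.0426
```

View pics/w12.png

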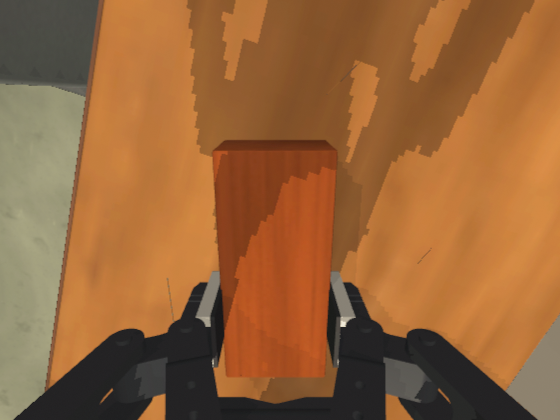

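```bash
python3 -m jog '[[[0,0,-0.03],[0,0,0]],[[0,0,-0.1],[0,0,0]],[[0,0,-0.2],[0,0,0]],[[0,0,-0.2],[0,0,0]],[[0,0,0],[0,0,0]]]'; python3 - <<'E'
from h import *
st(); t=np.radians(5.45);M=np.array([[np.cos(t),-np.sin(t)],[np.sin(t),np.cos(t)]])
p=M@[-.040,-.004]+[.5945,.2485]; print(p)
plan((p[0],p[1],.12),95.45,9)
E
```

```text
clock: 13.18
ee_pos: [0.4723, -0.1032, 0.1444]
eef_rot: [0.003, 0.587, 0.81, 0.001]
force: [0.0, -0.4, -2.7]
finger_gap: 0.0425
t 13.18 p [ 0.4723 -0.1032  0.1444] yaw 18.1 F [ 0.  -0.4 -2.7] gap 0.0425
[0.55506073 0.240719  ]
[[[0.134,0.082,0.011],[0.0,0.002,-0.286]],[[0.12,0.102,0.011],[0.001,0.001,-0.287]],[[0.104,0.118,0.01],[-0.0,0.002,-0.286]],[[0.084,0.132,0.011],[0.0,0.001,-0.287]],[[0.064,0.144,0.011],[0.001,0.002,-0.286]]]
[[[0.042,0.152,0.011],[-0.0,0.001,-0.287]],[[0.019,0.156,0.011],[0.0,0.002,-0.286]],[[-0.005,0.157,0.011],[0.001,0.001,-0.287]],[[-0.029,0.155,0.011],[-0.0,0.002,-0.286]]]
ends [0.5552 0.2408 0.12  ] 95.44
```

```bash
python3 -m jog '[[[0.134,0.082,0.01],[0,0,-0.286]],[[0.12,0.102,0.01],[0,0,-0.286]],[[0.104,0.118,0.01],[0,0,-0.286]],[[0.084,0.132,0.01],[0,0,-0.286]],[[0.064,0.144,0.01],[0,0,-0.286]]]' && python3 -m jog '[[[0.042,0.152,0.01],[0,0,-0.286]],[[0.019,0.156,0.01],[0,0,-0.286]],[[-0.005,0.157,0.01],[0,0,-0.286]],[[-0.029,0.155,0.01],[0,0,-0.286]],[[0,0,0],[0,0,0]]]'; python3 - <<'E'
from h import *
import pickle
s=st();cal=ctrl.calibration('wrist'); pickle.dump(cal,open('w13.pkl','wb')); i=ctrl.read_camera('wrist');cv2.imwrite('pics/w13.png',i)
delta((.5551,.2407,.12),down(np.radians(95.45)))
E
```

```text
clock: 13.8
ee_pos: [0.5158, 0.0891, 0.1272]
eef_rot: [-0.0, 0.248, 0.969, -0.0]
force: [0.2, -0.7, -0.9]
finger_gap: 0.0425
clock: 14.42
ee_pos: [0.5518, 0.2446, 0.1168]
eef_rot: [-0.001, -0.05, 0.999, 0.001]
force: [-0.4, -0.5, -1.0]
finger_gap: 0.0427
t 14.43 p [0.5518 0.2446 0.1168] yaw 95.68 F [-0.4 -0.5 -1. ] gap 0.0427
shift/0.25: [-0.011 -0.008 -0.013] mm [-2.7 -2.  -3.1]  turn/30deg: [ 0.001 -0.004 -0.   ]  yaw now 95.44
```

View pics/w13.png

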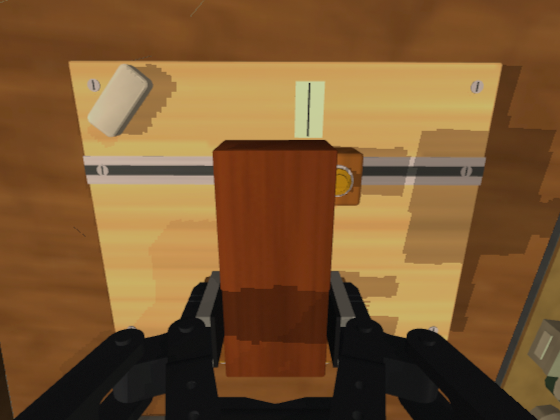

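```bash
python3 -m jog '[[[-0.011,-0.011,0.08],[0,0,0]],[[0,0,0.14],[0,0,0]],[[0,0,0.1],[0,0,0]],[[0,0,0],[0,0,0]],[[0,0,0],[0,0,0]]]'; python3 - <<'E'
from h import *
import pickle
s=st();cal=ctrl.calibration('wrist'); pickle.dump(cal,open('w14.pkl','wb')); i=ctrl.read_camera('wrist');cv2.imwrite('pics/w14.png',i)
delta((.5551,.2407,.0265),down(np.radians(95.45)))
cv2.imwrite('pics/s14.png',cv2.resize(ctrl.read_camera('scene')[180:300,100:280],None,fx=4.4,fy=4.4,interpolation=cv2.INTER_CUBIC))
E
```

```text
clock: 15.1
ee_pos: [0.5567, 0.238, 0.0385]
eef_rot: [0.0, -0.046, 0.999, -0.0]
force: [0.6, 0.5, -0.3]
finger_gap: 0.0427
t 15.1 p [0.5567 0.238  0.0385] yaw 95.25 F [ 0.6  0.5 -0.3] gap 0.0427
shift/0.25: [0.006 0.01  0.05 ] mm [ 1.6  2.5 12.4]  turn/30deg: [ 0.     0.003 -0.006]  yaw now 95.26
```

View pics/w14.png

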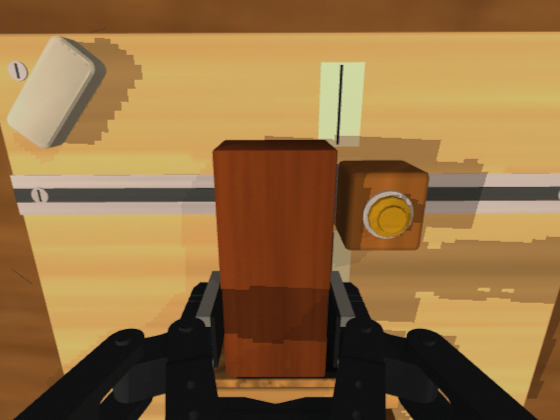

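View pics/s14.png

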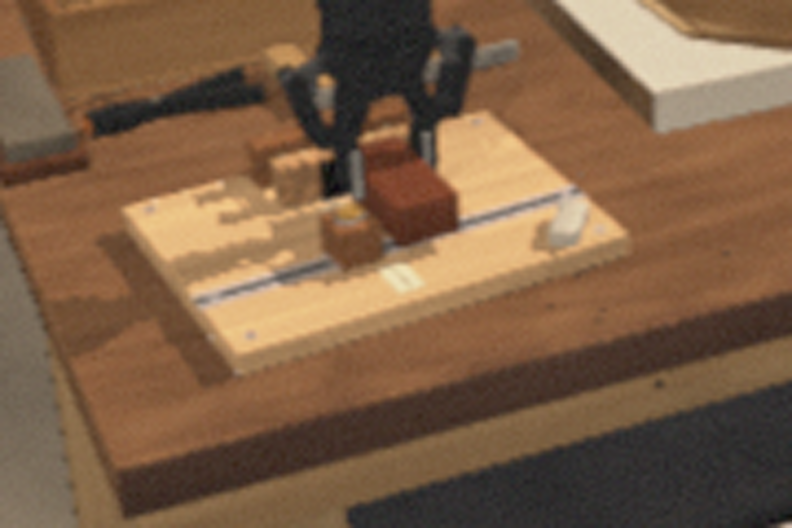

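```bash
python3 -m jog '[[[0.003,0,0.02],[0,0,-0.005]],[[0,0,0.02],[0,0,0]],[[0,0,0],[0,0,0]],[[0,0,0],[0,0,0]]]'; python3 -m jog '[[[0,0,0.004],[0,0,0]],[[0,0,0],[0,0,0]]]';python3 -m jog '[[[0,0,0.004],[0,0,0]],[[0,0,0],[0,0,0]]]'
```

```text
clock: 15.7
ee_pos: [0.5555, 0.2386, 0.0281]
eef_rot: [-0.0, -0.048, 0.999, -0.0]
force: [0.1, 0.8, -0.9]
finger_gap: 0.0428
clock: 15.95
ee_pos: [0.5555, 0.2385, 0.027]
eef_rot: [0.0, -0.048, 0.999, -0.0]
force: [-0.4, 0.7, -1.3]
finger_gap: 0.0431
clock: 16.2
ee_pos: [0.5556, 0.2386, 0.0266]
eef_rot: [0.0, -0.048, 0.999, -0.0]
force: [-3.0, -1.5, 4.9]
finger_gap: 0.0428
```

```bash
python3 - <<'E'
from h import *
import pickle
s=st();cal=ctrl.calibration('wrist'); pickle.dump(cal,open('w15.pkl','wb')); i=ctrl.read_camera('wrist');cv2.imwrite('pics/w15.png',i)
cv2.imwrite('pics/w15z.png',cv2.resize(i[50:250,190:440],None,fx=3,fy=3,interpolation=cv2.INTER_CUBIC))
cv2.imwrite('pics/w15y.png',cv2.resize(i[230:400,190:360],None,fx=4,fy=3.5,interpolation=cv2.INTER_CUBIC))
E
```

```text
t 16.2 p [0.5556 0.2386 0.0266] yaw 95.46 F [-3.  -1.5  4.9] gap 0.0428
```

View pics/w15z.png

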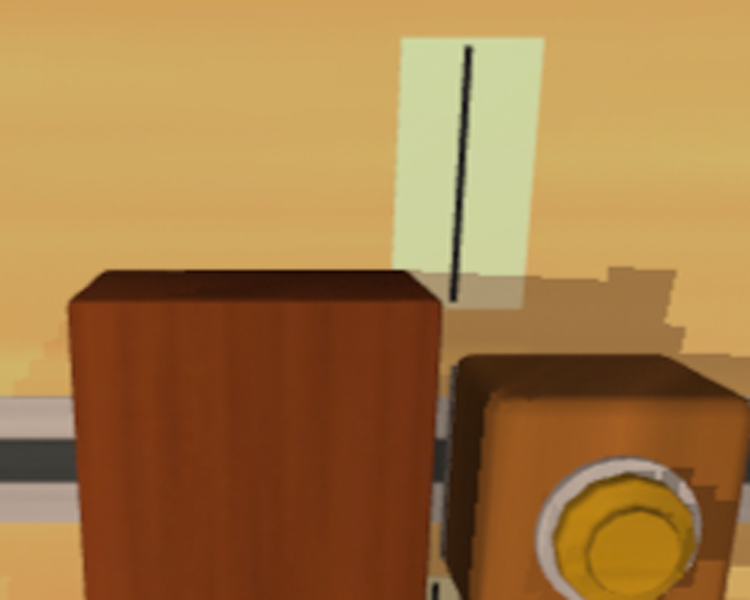

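View pics/w15y.png

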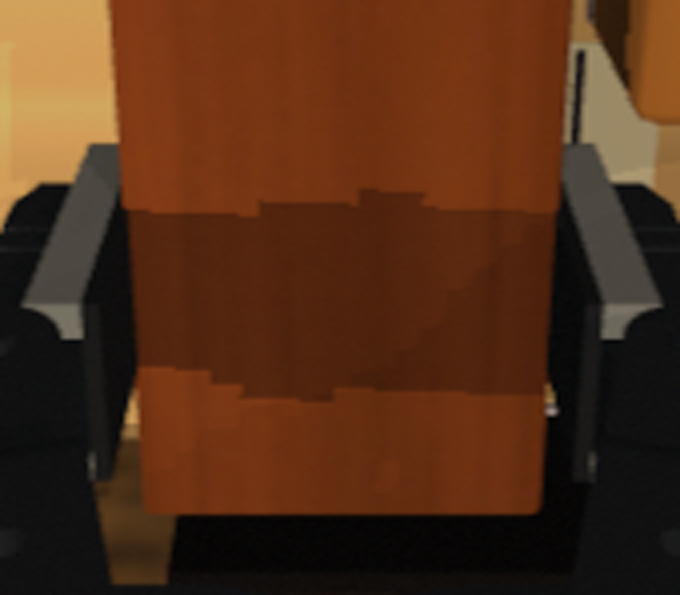

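```bash
python3 - <<'E'
from h import *
import pickle
cal=pickle.load(open('w15.pkl','rb'))
f=lambda x,y:(190+(x+.5)/3-.5,50+(y+.5)/3-.5)
g=lambda x,y:(190+(x+.5)/4-.5,230+(y+.5)/3.5-.5)
P=lambda c,z:p2w(cal,c,z)[:2]
a=lambda p,q:np.degrees(np.arctan2(*(q-p)[::-1]))
L1,L2=P(f(70,302),.048),P(g(145,512),.048); R1,R2=P(f(441,302),.048),P(g(541,512),.048)
l1,l2,l3=P(f(468,47),.018),P(f(453,300),.018),P(f(435,590),.018)
print('block',a(L1,L2),a(R1,R2),'len',np.linalg.norm(L1-L2),np.linalg.norm(L1-R1),np.linalg.norm(L2-R2)); print('line',a(l1,l2),a(l1,l3))
t=np.radians(5.45);M=np.array([[np.cos(t),-np.sin(t)],[np.sin(t),np.cos(t)]]); 
n=M[:,1]
print('gap block-right(+y) face to line mm',(l2-R1)@n*1e3,(l3-R2)@n*1e3)
s1,s2=P(f(458,362),.018),P(f(445,555),.018); print('stop base rel line',(s1-l2)@n*1e3,(s2-l3)@n*1e3, 'top', [(P(f(*c),.048)-l2)@n*1e3 for c in ((487,400),(468,590))])
print('front end x to TCP', ((L2+R2)/2-np.array([.5556,.2386]))@M[:,0]*1e3)
E
```

```text
block 5.402651885414659 5.771267064097047 len 0.09828304117380328 0.04276957951330361 0.04340179303732296
line 5.580253606756001 5.487827274550575
gap block-right(+y) face to line mm 6.994464988046699 6.4195103286793795
stop base rel line 1.2930254073506826 1.2262610598126658 top [np.float64(-0.8515630238625954), np.float64(-1.4658656824563034)]
front end x to TCP 31.259334044871835
```

```bash
python3 -m jog '[[[0,0.008,-0.002],[0,0,0]],[[0,0.008,0],[0,0,0]],[[0,0,0],[0,0,0]],[[0,0,0],[0,0,0]]]';python3 -m jog '[[[0,0.003,0],[0,0,0]],[[0,0,0],[0,0,0]]]';
```

```text
clock: 16.75
ee_pos: [0.5552, 0.2429, 0.0266]
eef_rot: [0.0, -0.048, 0.999, 0.0]
force: [0.6, 1.2, -0.0]
finger_gap: 0.043
clock: 17.0
ee_pos: [0.5552, 0.243, 0.0267]
eef_rot: [0.0, -0.048, 0.999, -0.0]
force: [-0.5, -2.5, 3.6]
finger_gap: 0.0428
```

```bash
cat > look.py <<'E'
from h import *
import pickle,sys
n=sys.argv[1]; s=st();cal=ctrl.calibration('wrist'); pickle.dump(cal,open(n+'.pkl','wb')); i=ctrl.read_camera('wrist');cv2.imwrite(f'pics/{n}.png',i)
cv2.imwrite(f'pics/{n}z.png',cv2.resize(i[120:270,310:370],None,fx=10,fy=4,interpolation=cv2.INTER_CUBIC))
E
python3 look.py w16
```

```text
t 17.0 p [0.5552 0.243  0.0267] yaw 95.45 F [-0.5 -2.5  3.6] gap 0.0428
```

View pics/w16z.png

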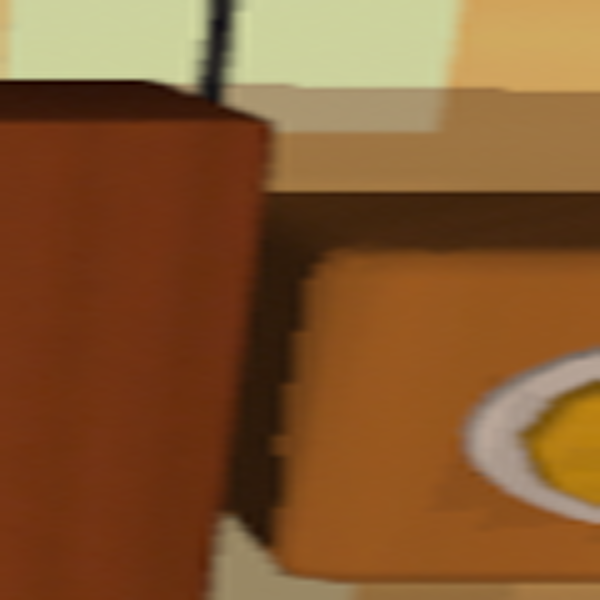

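```bash
python3 -m jog '[[[0,0.004,-0.002],[0,0,0]],[[0,0,0],[0,0,0]]]';python3 -m jog '[[[0,0.003,0],[0,0,0]],[[0,0,0],[0,0,0]]]';
```

```text
clock: 17.3
ee_pos: [0.5546, 0.2445, 0.0268]
eef_rot: [-0.0, -0.048, 0.999, 0.0]
force: [0.3, -0.9, -0.6]
finger_gap: 0.0425
clock: 17.55
ee_pos: [0.5548, 0.2451, 0.0269]
eef_rot: [-0.0, -0.048, 0.999, 0.0]
force: [-0.7, 0.3, -0.8]
finger_gap: 0.043
```

```bash
python3 look.py w17
```

```text
t 17.55 p [0.5548 0.2451 0.0269] yaw 95.48 F [-0.7  0.3 -0.8] gap 0.043
```

View pics/w17z.png

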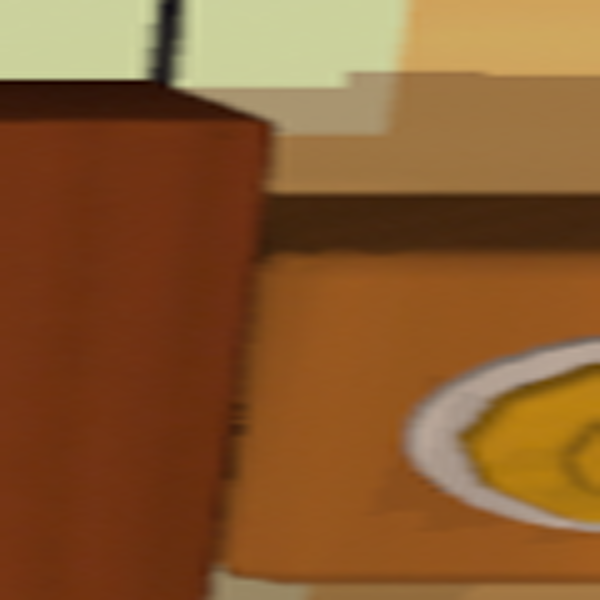

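```bash
python3 -m jog '[[[0,0.002,0.002],[0,0,0]],[[0,0,0],[0,0,0]]]';python3 -m jog '[[[0,0.002,0],[0,0,0]],[[0,0,0],[0,0,0]]]';
```

```text
clock: 17.85
ee_pos: [0.5549, 0.2453, 0.0266]
eef_rot: [0.0, -0.048, 0.999, -0.0]
force: [-0.4, -1.7, 2.3]
finger_gap: 0.0428
clock: 18.1
ee_pos: [0.5549, 0.2453, 0.0267]
eef_rot: [-0.0, -0.047, 0.999, -0.001]
force: [-2.1, -3.8, 4.7]
finger_gap: 0.0426
```

```bash
python3 -m jog '[[[-0.005,0,0],[0,0,0]],[[-0.005,0,0],[0,0,0]],[[-0.005,0,0],[0,0,0]],[[0,0,0],[0,0,0]]]';python3 -m jog '[[[-0.004,0,0],[0,0,0]],[[0,0,0],[0,0,0]]]';python3 -m jog '[[[-0.004,0,0],[0,0,0]],[[0,0,0],[0,0,0]]]'; python3 look.py w18
```

```text
clock: 18.6
ee_pos: [0.5573, 0.2456, 0.0266]
eef_rot: [-0.001, -0.048, 0.999, -0.001]
force: [-8.7, -6.5, 10.5]
finger_gap: 0.043
clock: 18.85
ee_pos: [0.5582, 0.2457, 0.0266]
eef_rot: [-0.001, -0.048, 0.999, -0.001]
force: [-9.3, -6.4, 10.1]
finger_gap: 0.0428
clock: 19.1
ee_pos: [0.5592, 0.2458, 0.0266]
eef_rot: [-0.001, -0.048, 0.999, -0.001]
force: [-8.6, -7.5, 9.7]
finger_gap: 0.0428
t 19.1 p [0.5592 0.2458 0.0266] yaw 95.5 F [-8.6 -7.5  9.7] gap 0.0428
```

View pics/w18.png

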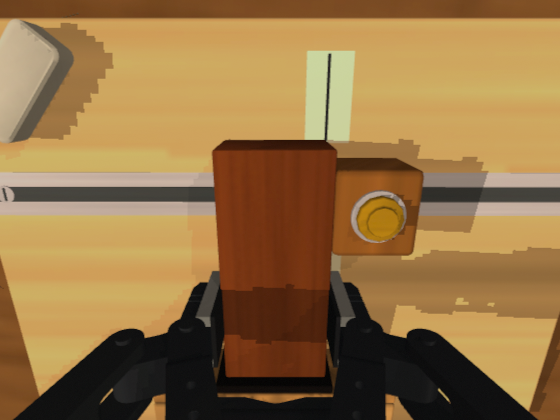

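```bash
python3 -m jog '[[[0,-0.004,-0.006],[0,0,0]],[[0,0,0],[0,0,0]]]';python3 -m jog '[[[0,0,0],[0,0,0]],[[0,0,0],[0,0,0]]]'
```

```text
clock: 19.4
ee_pos: [0.5608, 0.2459, 0.0281]
eef_rot: [0.0, -0.048, 0.999, 0.0]
force: [0.5, -0.6, -1.7]
finger_gap: 0.0428
clock: 19.65
ee_pos: [0.5606, 0.2457, 0.028]
eef_rot: [0.0, -0.048, 0.999, 0.0]
force: [-0.7, 0.2, -2.3]
finger_gap: 0.043
```

```bash
python3 -m jog '[[[0,0,0.005],[0,0,0]],[[0,0,0],[0,0,0]]]';python3 -m jog '[[[0,0.001,0.001],[0,0,0]],[[0,0,0],[0,0,0]]]'
```

```text
clock: 19.9
ee_pos: [0.5606, 0.2456, 0.0267]
eef_rot: [-0.0, -0.048, 0.999, 0.0]
force: [0.4, 0.3, -1.8]
finger_gap: 0.0426
clock: 20.15
ee_pos: [0.5606, 0.2457, 0.0266]
eef_rot: [0.0, -0.048, 0.999, -0.0]
force: [-0.8, -2.0, 2.0]
finger_gap: 0.0426
```

```bash
python3 -m jog '[[[-0.004,0,0],[0,0,0]],[[0,0,0],[0,0,0]]]';python3 -m jog '[[[-0.004,0,0],[0,0,0]],[[0,0,0],[0,0,0]]]'; python3 -m jog '[[[-0.004,0,0],[0,0,0]],[[0,0,0],[0,0,0]]]'
```

```text
clock: 20.4
ee_pos: [0.5615, 0.2459, 0.0266]
eef_rot: [-0.0, -0.048, 0.999, -0.0]
force: [-3.1, -1.1, 2.5]
finger_gap: 0.0429
clock: 20.65
ee_pos: [0.5625, 0.246, 0.0266]
eef_rot: [-0.0, -0.048, 0.999, -0.0]
force: [-3.2, -2.4, 4.6]
finger_gap: 0.0428
clock: 20.9
ee_pos: [0.5626, 0.2461, 0.0267]
eef_rot: [-0.001, -0.048, 0.999, -0.0]
force: [-8.4, -4.7, 9.0]
finger_gap: 0.0428
```

```bash
python3 look.py w19; python3 -m jog '[[[-0.004,-0.001,-0.003],[0,0,0]],[[0,0,0],[0,0,0]]]';python3 -m jog '[[[-0.004,0,0],[0,0,0]],[[0,0,0],[0,0,0]]]'
```

```text
t 20.9 p [0.5626 0.2461 0.0267] yaw 95.48 F [-8.4 -4.7  9. ] gap 0.0428
clock: 21.2
ee_pos: [0.5634, 0.2461, 0.0267]
eef_rot: [-0.001, -0.048, 0.999, -0.0]
force: [-7.4, -0.6, 1.8]
finger_gap: 0.043
clock: 21.45
ee_pos: [0.5638, 0.2461, 0.0267]
eef_rot: [-0.002, -0.048, 0.999, -0.0]
force: [-9.3, -2.5, 4.3]
finger_gap: 0.0429
```

View pics/w19.png

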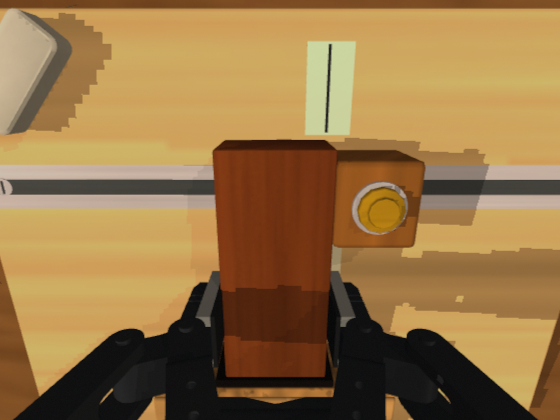

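```bash
python3 -m jog '[[[-0.004,0,-0.001],[0,0,0]],[[0,0,0],[0,0,0]]]';python3 -m jog '[[[-0.004,0,-0.001],[0,0,0]],[[0,0,0],[0,0,0]]]';python3 -m jog '[[[-0.004,0,-0.001],[0,0,0]],[[0,0,0],[0,0,0]]]'
```

```text
clock: 21.7
ee_pos: [0.5646, 0.2462, 0.0267]
eef_rot: [-0.002, -0.048, 0.999, -0.0]
force: [-9.8, -1.9, 3.3]
finger_gap: 0.043
clock: 21.95
ee_pos: [0.5652, 0.2463, 0.0267]
eef_rot: [-0.002, -0.048, 0.999, -0.0]
force: [-10.3, -1.3, 2.4]
finger_gap: 0.0426
clock: 22.2
ee_pos: [0.5658, 0.2463, 0.0268]
eef_rot: [-0.003, -0.048, 0.999, -0.001]
force: [-11.0, -1.9, 1.8]
finger_gap: 0.0428
```

```bash
python3 -m jog '[[[-0.004,0,0],[0,0,0]],[[0,0,0],[0,0,0]]]';python3 -m jog '[[[-0.004,0,-0.001],[0,0,0]],[[0,0,0],[0,0,0]]]';python3 look.py w20
```

```text
clock: 22.45
ee_pos: [0.5664, 0.2464, 0.0267]
eef_rot: [-0.003, -0.048, 0.999, -0.001]
force: [-13.5, -3.3, 3.3]
finger_gap: 0.0429
clock: 22.7
ee_pos: [0.5671, 0.2465, 0.0268]
eef_rot: [-0.003, -0.048, 0.999, -0.001]
force: [-14.6, -2.6, 1.6]
finger_gap: 0.0428
t 22.7 p [0.5671 0.2465 0.0268] yaw 95.53 F [-14.6  -2.6   1.6] gap 0.0428
```

```bash
python3 - <<'E'
from h import *
i=cv2.imread('pics/w20.png'); cv2.imwrite('pics/w20y.png',cv2.resize(i[350:420,180:380],None,fx=4,fy=6,interpolation=cv2.INTER_CUBIC))
E
```

```text
(no output)
```

View pics/w20.png

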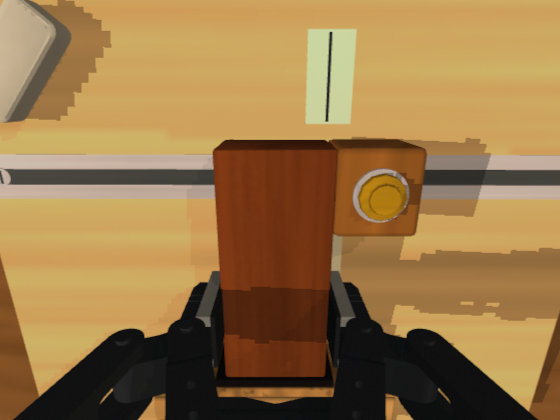

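View pics/w20z.png

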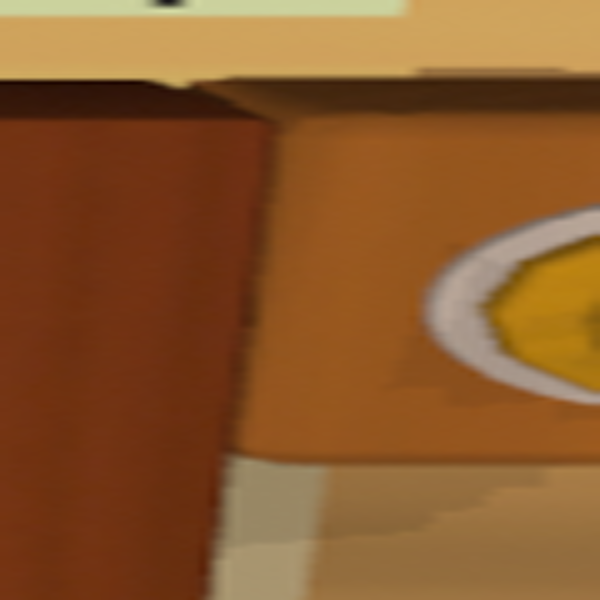

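```bash
python3 -m jog '[[[-0.002,0,0],[0,0,0]],[[0,0,0],[0,0,0]],[[0,0,0],[0,0,0]],[[0,0,0],[0,0,0]]]';python3 -m jog '[[[0,0,0],[0,0,0]],[[0,0,0],[0,0,0]],[[0,0,0],[0,0,0]],[[0,0,0],[0,0,0]],[[0,0,0],[0,0,0]]]';python3 look.py w21; python3 - <<'E'
from h import *
cal=ctrl.calibration('top'); i=ctrl.read_camera('top'); cv2.imwrite('pics/t21.png',i)
cv2.imwrite('pics/s21.png',cv2.resize(ctrl.read_camera('scene')[180:300,100:280],None,fx=4.4,fy=4.4,interpolation=cv2.INTER_CUBIC))
for _ in range(3): st(); ctrl.read_camera('top')
E
```

```text
clock: 23.25
ee_pos: [0.5673, 0.2465, 0.0268]
eef_rot: [-0.003, -0.048, 0.999, -0.001]
force: [-16.1, -2.2, 3.4]
finger_gap: 0.0427
clock: 23.88
ee_pos: [0.5673, 0.2465, 0.0268]
eef_rot: [-0.003, -0.048, 0.999, -0.001]
force: [-15.6, -3.6, 3.8]
finger_gap: 0.0428
t 23.88 p [0.5673 0.2465 0.0268] yaw 95.54 F [-15.6  -3.6   3.8] gap 0.0428
t 24.02 p [0.5673 0.2465 0.0268] yaw 95.54 F [-16.1  -3.6   4.6] gap 0.0428
t 24.07 p [0.5673 0.2465 0.0268] yaw 95.54 F [-16.4  -2.9   3.8] gap 0.0427
t 24.12 p [0.5673 0.2465 0.0268] yaw 95.54 F [-15.9  -2.5   3.9] gap 0.0422
```

View pics/w21z.png

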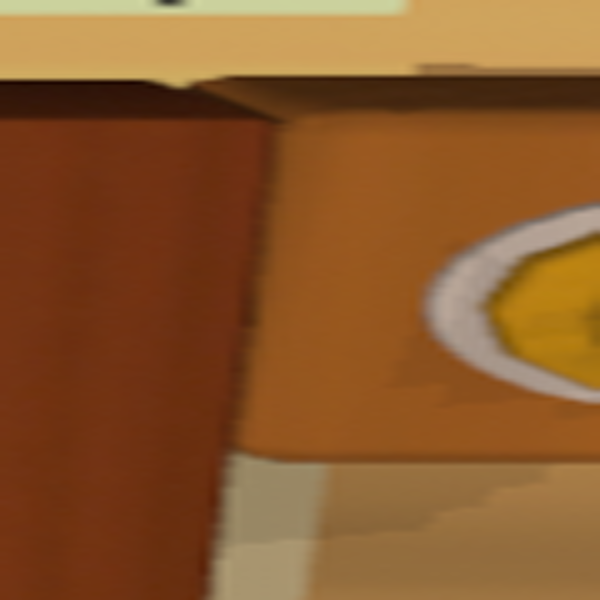

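View pics/s21.png

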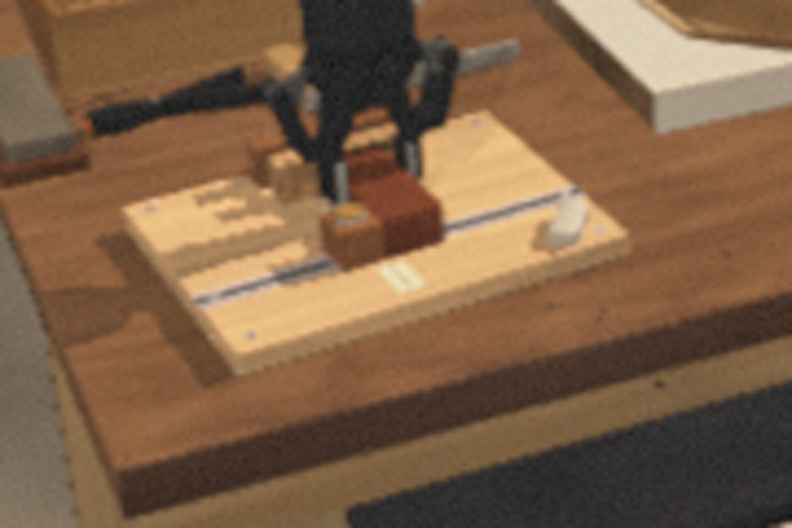

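```bash
python3 - <<'E'
from h import *
s=st(); z=rot(s['eef_rot']).apply([0,0,1]); print('tool z',np.round(z,4)); print(ctrl.hand_in())
E
```

```text
t 24.18 p [0.5673 0.2465 0.0268] yaw 95.54 F [-15.2  -3.5   4.4] gap 0.0429
tool z [-0.0069 -0.002  -1.    ]
the job is handed in; nothing more can be done
None
```

The job is handed in at 24.2 s, with the gripper still holding the heel block pressed into the jig. No verdict came back.

**Stop:** I gripped the stop and slid it about 82 mm along its track to the pencil line. The top and base edges of its face measured about 1.2 mm either side of the line, which puts the face itself on it within about half a millimetre.

**Block:** The mahogany block lies on the bed with its long side against the stop. Its edges ran at about 5.6°, and the pencil line at about 5.5°.

**Push:** After meeting the cap, the gripper moved on about 4.75 mm, so the bar should be back close to half its travel. The block's back end against the stop gave about 4.4 mm just before the last nudge. I could not see the bar directly.

**Last readings:**
- **Force:** The forward push settled at 15–16 N, a little over your 14 N; part of that is sliding friction. The side load on the stop was about 2.5–3.6 N.
- **Steadiness:** The position held still for the last second before hand-in.
- **Tilt:** The tool leans about 0.4° under the push; I did not correct it.

**Off plan on the way in:**
- **Side force:** It reached 7.5 N before the block met the cap, over your 6 N limit. I eased off, and the gripper's sideways position changed by only about 0.1 mm, so I don't think the stop moved.
- **Lift:** Easing off raised the block about 1.4 mm, so I set it back down on the bed.

I left the maple block, sanding block, eraser and dish alone. I did not check the last overhead picture to confirm they are where they were.

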